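# Fetch the blue-capped vial from the covered vial carousel

### The job

The blue-capped vial is under the clear cover of the vial carousel. Turn the carousel by the black bar knob on top, re-gripping as often as needed, until that vial stands in the middle of the cover's opening, and let the carousel come to rest; then take the vial out through the opening and set it down gently, upright, on the clear end of the white tray. Leave the other vials in their wells and the things on the tray where they are.

Things in the scene. Friction and masses are not known exactly. Their poses are not given: they have to be found in the camera images.
- stand: fixed stand: round grey foot, 224 mm across, 18 mm high; four thin posts at 104.5 mm radius (two 58 degrees either side of the opening's middle) carry a clear bluish cover of 112 mm radius, 98 to 103 mm above the bench. Its one sector opening, 103 degrees wide between yellow edge strips, is centred on this body's -x axis (roughly to the robot). Origin on the turning axis at bench level
- rotor (a joint): angle of the carousel's rotor about its vertical axis in rad, 0 at the start, growing anticlockwise seen from above, free over more than a full turn either way. Stays where it is left; friction about 0.2 N m
- carousel: fixed hub below the rotor, origin on the turning axis at bench level; does not turn
- knob (a point): middle of the black bar knob on the turning axis, height 131 mm. Bar 58 mm long, 14 wide, 26 high (z = 118 to 144 mm), turns with the rotor; the point's x axis runs along the bar to its yellow dot, on the blue vial's side. Below it a collar of 34 mm diameter, then the cover at z = 103 mm
- blue_well (a point): middle of the floor of the blue vial's well, 62 mm from the turning axis, height 42 mm; turns with the rotor. Six such square white wells, 60 degrees apart, 24 mm wide inside, 2.5 mm walls, 16 mm deep, one empty. Each leans outwards by 0.42 rad (24 degrees): a vial's top is farther from the axis than its foot
- vial_blue: the vial to fetch: glass with a light-blue screw cap, 21 mm diameter, 47 mm tall (solid to the grip up to 42 mm), about 18 g; stands loosely in its well and leans out with it; about 25 mm of it can be gripped above the well. Origin at the centre of its underside, z axis along it towards the cap
- vial_black_1: vial with black cap, same size, in a neighbouring well; must stay in its well
- vial_black_2: another vial with black cap; must stay in its well
- vial_white_1: vial with white cap; must stay in its well
- vial_white_2: another vial with white cap; must stay in its well
- tray: white enamel tray with dark blue rim, fixed, 174 (x) by 264 mm (y), rim 19 mm high, floor 2 mm above the bench. Origin at the centre of its underside. Its +y end (to the robot's left), y = +20 to +115 mm and x = -70 to +70 mm in its frame, is clear; the other things stand in the rest
- stopper_a: glass stopper, 25 mm wide, 42 mm tall, on the tray; leave it
- stopper_b: glass stopper, 25 mm wide, 42 mm tall, on the tray; leave it
- clip_yellow: yellow plastic joint clip, 28x26x20 mm, on the tray; leave it
- clip_green: green plastic joint clip, 28x26x20 mm, on the tray; leave it
- dish: lidded petri dish, 59 mm diameter, 15 mm high, on the tray; leave it

How it is judged:
By the outcome, as a careful person would: the job done as asked, in the order asked, and still so for the second after the job is handed in, with the robot touching nothing.
It also fails if it takes over 72 s, if anything falls off the work surface, if the arm or the gripper's body presses on something with over 40 N, if the wrist force passes 120 N, or if a joint passes its speed limit or range.

### The arm

A 6-joint arm with a two-finger parallel gripper is mounted at the origin on a cart in front of the work surface, level with it; the furniture and walls round the work are solid. World frame = base frame: x ahead of the robot, y to its left, z up, the work surface at z = 0. Lengths are in m, angles in degrees, forces in N, time in s.
With the tool pointing down it reaches from about 0.325 to 0.85 m from the base axis. Payload 15.5 kg.
Tool frame: the origin (TCP) lies midway between the tips of the shut fingers; the grasp point (between the pads) lies 19 mm behind it; z points along the fingers, y is the line along which they close (so a half turn about z gives the same grasp; the last joint's range is limited). The gripper opens to 91 mm and grips with 3 to 60 N. Pads are 32 mm wide; open, the fingers measure 118 mm over their backs; the gripper's body (76 mm by 178 mm) begins 60 mm behind the grasp point.
Start: joints at [63.226, 28.281, 77.091, -0, 74.628, -5.472], TCP at [0.227, 0.582, 0.214] pointing down, gripper open.
Joint ranges: [-166.48, 166.48], [-47.26, 123.95], [12.59, 153.08], [-70.14, 250.14], [6.76, 159.57], [-176.63, 176.63]. Speed limits (degrees/s): [108.29, 108.29, 147.25, 172.46, 172.46, 172.46].

### API

Orientations are given as a 3x3 rotation matrix whose columns are the frame's x, y, z axes.
In Python, from bench import ctrl gives the robot as it stands. The module is installed in compiled form; this text tells all that it offers. Calls block until the motion is done:
- ctrl.goto(position, orientation): joint-space move of the TCP to a pose.
- ctrl.move_l(position, vel=0.15, ori=None, contact_N=None): straight line of the TCP; ori=None keeps the orientation; vel is the mean speed in m/s. With contact_N (N) it stops when the force on the tool has changed by that much, and returns True; else False.
- ctrl.movej(angles): joint-space move.
- ctrl.command_gripper(opening): opening from 0.0 (shut) to 1.0 (fully open); the grip force is fixed at half the most; returns when the fingers have stopped.
- ctrl.sleep(seconds).
- ctrl.ik(position, orientation): joint angles nearest the present ones, or None.
- ctrl.read_camera(name): name is "side" or "top" or "wrist"; returns the picture (384x512x3 uint8, blue, green, red); there is no depth.
- ctrl.camera_params(name): a dict with "fx", "fy", "cx", "cy" (pixels), "pose" (4x4, takes a point from camera to world coordinates); the wrist camera has in their place "T_tool_cam" (4x4, takes a point from camera to tool coordinates, whose origin is the TCP and whose axes are the flange's). Camera axes: x right, y up, looking along -z (the intrinsics and any distortion apply to the point x, -y, -z); pixel columns grow to the right and rows downward; lengths in m; the calibration is good to about 2 mm. A picture is of the moment at which its call begins: read the wrist's pose just before it. camera_params takes no time and is no camera call.
A pose or a line that the arm cannot do raises ctrl.MotionError and nothing moves.
- ctrl.sign_off(): hands the job in; it is judged then, once.
Readings, each from a call of its own:
- ctrl.current_t(): time.
- ctrl.current_q(): joint angles.
- ctrl.current_dq(): joint speeds.
- ctrl.current_effort(): joint torques, N m.
- ctrl.current_tool_pos(): TCP position.
- ctrl.current_eef_rot(): TCP orientation.
- ctrl.current_contact_force(): force on the tool from outside, world axes, zero at the start.
- ctrl.current_wrist_torque(): the same for the moment, N m.
- ctrl.current_grip_width(): opening from 0.0 (shut) to 1.0 (fully open).
- ctrl.current_grasp_force(): force on a finger pad.
Only numpy, scipy, OpenCV 4.12 (cv2) and the standard library are available. Lean on these libraries where they do the work, as an engineer would, in place of code of your own. Each camera call takes 0.05 s, during which the arm holds its last target. There are 200 camera calls.

## Working session

There is one attempt and no reset: what is moved stays moved. The work goes in short steps, each a Python script; the robot and the scene stay as the last script left them, time stands still between calls to the robot, and variables do not carry over. Pictures are saved under pics/ and viewed, at most 10 in all, crops included, and the job is handed in when it is done.

```bash
mkdir -p pics; python3 - <<'E'
from bench import ctrl
import cv2,numpy as np
for n in("side","top","wrist"):
    im=ctrl.read_camera(n); cv2.imwrite(f"pics/{n}0.png",im)
    p=ctrl.camera_params(n); print(n,{k:(np.round(v,4).tolist() if not isinstance(v,str) else v) for k,v in p.items()})
a=[cv2.imread(f"pics/{n}0.png") for n in("side","top")]
print(ctrl.current_t())
E
```

```text
side {'fx': 476.7853, 'fy': 476.7853, 'cx': 247.5716, 'cy': 192.0277, 'pose': [[0.3284, 0.506, -0.7975, -0.6707], [-0.9445, 0.1687, -0.2819, -0.5252], [-0.0081, 0.8459, 0.5333, 0.912], [0.0, 0.0, 0.0, 1.0]]}
top {'fx': 350.5902, 'fy': 350.5902, 'cx': 254.8824, 'cy': 191.1377, 'pose': [[-0.0095, 0.9951, -0.0979, 0.4578], [-0.9997, -0.0115, -0.0195, -0.1035], [-0.0205, 0.0977, 0.995, 0.9893], [0.0, 0.0, 0.0, 1.0]]}
wrist {'fx': 300.4276, 'fy': 300.4276, 'cx': 256.4638, 'cy': 194.5891, 'T_tool_cam': [[-0.0005, 0.9689, 0.2476, 0.0696], [1.0, 0.0004, 0.0004, 0.001], [0.0003, 0.2476, -0.9689, -0.1711], [0.0, 0.0, 0.0, 1.0]]}
0.15
```

View pics/top0.png

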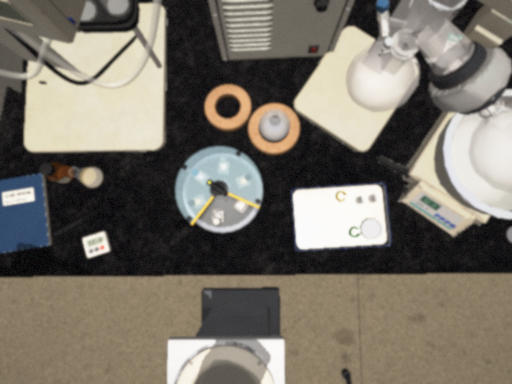

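View pics/side0.png

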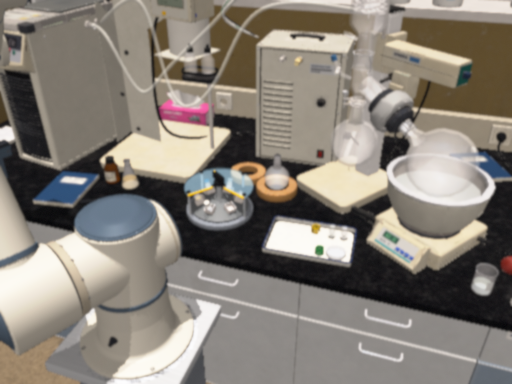

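The top view shows the carousel disc at about (219,190), its knob at about (220,188), the opening facing the robot (downwards), and the tray at about (341,217) with its left end clear. The side view agrees. Next I'll look from close by with the wrist camera.

```bash
cat > h.py <<'E'
from bench import ctrl
import cv2,numpy as np
def rotdown(a): # tool x axis at world yaw a (deg), z down
    c,s=np.cos(np.radians(a)),np.sin(np.radians(a)); return np.array([[c,s,0],[s,-c,0],[0,0,-1.]])
def cam(n,pose=None):
    p=ctrl.camera_params(n)
    if n=="wrist":
        T=np.eye(4);T[:3,:3]=pose[1];T[:3,3]=pose[0]; P=T@np.array(p["T_tool_cam"])
    else: P=np.array(p["pose"])
    return p,P
def ray(c,uv):
    p,P=c; d=P[:3,:3]@np.array([(uv[0]-p["cx"])/p["fx"],-(uv[1]-p["cy"])/p["fy"],-1.]); return P[:3,3],d/np.linalg.norm(d)
def plane(c,uv,z):
    o,d=ray(c,uv); return o+d*(z-o[2])/d[2]
def tri(obs):
    A=np.zeros((3,3));b=np.zeros(3)
    for c,uv in obs:
        o,d=ray(c,uv);M=np.eye(3)-np.outer(d,d);A+=M;b+=M@o
    return np.linalg.solve(A,b)
def proj(c,X):
    p,P=c; q=P[:3,:3].T@(np.asarray(X)-P[:3,3]); return np.array([p["cx"]+p["fx"]*q[0]/-q[2],p["cy"]+p["fy"]*q[1]/q[2]])
def snap(name):
    pose=(np.array(ctrl.current_tool_pos()),np.array(ctrl.current_eef_rot()))
    im=ctrl.read_camera("wrist"); cv2.imwrite(f"pics/{name}.png",im); np.savez(f"pics/{name}.npz",p=pose[0],R=pose[1]); return im,cam("wrist",pose)
def load(name):
    z=np.load(f"pics/{name}.npz"); return cv2.imread(f"pics/{name}.png"),cam("wrist",(z["p"],z["R"]))
E
python3 - <<'E'
from h import *
t=cam("top"); c=plane(t,(219,190),.103); tr=plane(t,(341,217),.01); print(c,tr)
print(ctrl.current_eef_rot())
for i,(dx,dy) in enumerate([(-.03,.05),(-.03,-.05)]):
    ctrl.goto([c[0]+dx,c[1]+dy,.30],rotdown(180)); ctrl.sleep(.2); print(ctrl.current_q(),ctrl.current_t())
    snap(f"w{i}")
a=cv2.imread("pics/w0.png");b=cv2.imread("pics/w1.png")
cv2.imwrite("pics/w01.png",cv2.resize(np.vstack([a[:],b[:]]),None,fx=.78,fy=.78))
E
```

```text
[0.548974   0.00523141 0.103     ] [ 0.4793476  -0.32248988  0.01      ]
[[-9.31670421e-01  3.63304345e-01 -4.24057842e-04]
 [ 3.63304585e-01  9.31670007e-01 -8.81892255e-04]
 [ 7.46866845e-05 -9.75695087e-04 -9.99999521e-01]]
[-4.31576012e-01  1.54218367e+01  8.40176476e+01  1.38536385e-03
  8.05717184e+01 -9.04720208e+01] 2.525
[-1.14065156e+01  1.53190104e+01  8.41500326e+01  9.12941033e-03
  8.05335602e+01 -1.01478238e+02] 3.2583
```

View pics/w0.png

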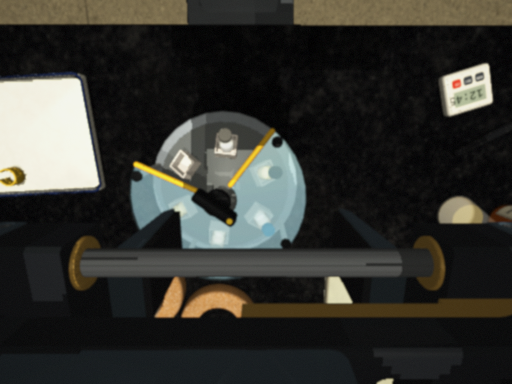

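```bash
python3 - <<'E'
import cv2,numpy as np
a=cv2.imread("pics/w0.png")[100:280,120:320];b=cv2.imread("pics/w1.png")[100:280,120:420]
b=b[:,100:300]
cv2.imwrite("pics/z1.png",cv2.resize(np.hstack([a,b]),None,fx=2,fy=2,interpolation=cv2.INTER_CUBIC))
E
```

```text
(no output)
```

View pics/z1.png

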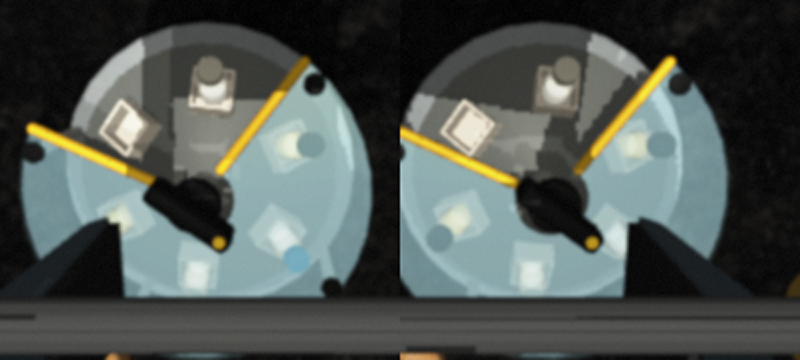

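The blue cap sits under the cover at about (268,229) in w0. The bar knob is centred near (214,207), with its yellow dot at (229.5,221.5) on the far-left side as the robot sees it. The empty well is in the opening. Next I'll measure these.

```bash
python3 - <<'E'
from h import *
K=[];cams=[];dots=[];mids=[];S=[]
for i,(x0,x1) in enumerate([(120,320),(220,420)]):
    im,c=load(f"w{i}"); cams.append(c)
    hsv=cv2.cvtColor(im,cv2.COLOR_BGR2HSV)
    ym=cv2.inRange(hsv,(18,110,90),(35,255,255)); ym[:,:x0]=0;ym[:,x1:]=0;ym[:110]=0;ym[240:]=0
    n,l,st,ce=cv2.connectedComponentsWithStats(ym)
    for k in range(1,n):
        if st[k,4]<6: continue
        pts=np.argwhere(l==k)[:,::-1].astype(np.float32)
        if st[k,4]<60: print(i,"dot",ce[k],st[k,4]); dots.append((c,ce[k]))
        else:
            vx,vy,px,py=cv2.fitLine(pts,cv2.DIST_L2,0,.01,.01).ravel(); t=(pts-[px,py])@[vx,vy]
            e=[np.array([px+vx*s,py+vy*s]) for s in(t.min(),t.max())]; E=[plane(c,q,.1035)[:2] for q in e]; print(i,"strip",st[k,4],np.round(e,1).tolist(),np.round(E,4).tolist()); S.append((i,E))
    bm=cv2.inRange(hsv,(0,0,0),(180,255,35)); roi=np.zeros_like(bm)
    d=dots[-1][1].astype(int); roi[d[1]-35:d[1]+8,d[0]-50:d[0]+12]=255
    bm=cv2.morphologyEx(bm&roi,cv2.MORPH_OPEN,np.ones((3,3)))
    cs=max(cv2.findContours(bm,0,2)[0],key=cv2.contourArea); r=cv2.minAreaRect(cs); print("bar",r)
    B=cv2.boxPoints(r); print(np.round([plane(c,q,.144)[:2] for q in B],4).tolist())
    if i==0:
        bl=cv2.inRange(hsv,(95,90,100),(115,255,255)); bl[:,:x0]=0;bl[:,x1:]=0; bl[245:]=0
        n,l,st,ce=cv2.connectedComponentsWithStats(bl); print("blue",[(ce[k].round(1),st[k,4],plane(c,ce[k],.09)[:2]) for k in range(1,n) if st[k,4]>10])
print("dot tri",tri(dots[:2]))
# opening apex/bisector
for j in(0,1):
    Es=[E for i,E in S if i==j]
    L=[cv2.fitLine(np.array(E,np.float32),2,0,.01,.01).ravel() for E in Es]
    if len(L)==2:
        A=np.array([[L[0][0],-L[1][0]],[L[0][1],-L[1][1]]]);s=np.linalg.solve(A,L[1][2:]-L[0][2:]);ap=L[0][2:]+s[0]*L[0][:2]
        u=sum((m:=np.mean(E,0)-ap)/np.linalg.norm(m) for E in Es); print("apex",ap,"yaw",np.degrees(np.arctan2(u[1],u[0]))%360)
E
```

```text
0 strip 397 [[228.1999969482422, 186.39999389648438], [272.70001220703125, 128.8000030517578]] [[0.5329, 0.0211], [0.4623, 0.076]]
0 strip 410 [[132.89999389648438, 162.1999969482422], [196.0, 190.0]] [[0.5025, -0.0954], [0.5375, -0.0195]]
0 dot [228.92105263 221.05263158] 38
bar ((216.82797241210938, 202.17662048339844), (47.00361251831055, 26.481863021850586), 28.300756454467773)
[[0.5426, -0.0188], [0.5157, -0.0034], [0.5414, 0.0422], [0.5693, 0.0274]]
blue [(array([268. , 229.5]), np.int32(100), array([0.595559  , 0.07205927]))]
1 strip 443 [[306.8999938964844, 186.10000610351562], [356.1000061035156, 128.10000610351562]] [[0.5326, 0.0203], [0.4615, 0.0761]]
1 strip 374 [[219.1999969482422, 164.8000030517578], [278.20001220703125, 191.6999969482422]] [[0.5058, -0.089], [0.5398, -0.0156]]
1 dot [315.75675676 221.24324324] 37
bar ((297.85882568359375, 204.13528442382812), (42.566558837890625, 27.380651473999023), 57.528804779052734)
[[0.532, -0.0223], [0.5152, 0.003], [0.557, 0.0306], [0.5749, 0.0048]]
dot tri [0.56433    0.0249757  0.14506275]
apex [0.55011934 0.00764726] yaw 193.6526925754083
apex [0.5501172  0.00653052] yaw 193.47917663385414
```

```bash
python3 - <<'E'
from h import *
ax=np.array([.5501,.007])
ctrl.goto([*ax,.20],rotdown(51.6)); ctrl.sleep(.2); im,c=snap("k0"); print(ctrl.current_q(),ctrl.current_t())
hsv=cv2.cvtColor(im,cv2.COLOR_BGR2HSV); ym=cv2.inRange(hsv,(18,110,90),(35,255,255))
n,l,st,ce=cv2.connectedComponentsWithStats(ym); print([(ce[k].round(1),st[k,4],plane(c,ce[k],.144).round(4)) for k in range(1,n) if st[k,4]>15])
print("axis px",proj(c,[*ax,.144]))
E
```

```text
[-5.49612255e+00  2.31074708e+01  8.87975493e+01 -1.36276638e-03
  6.80881004e+01  3.28983062e+01] 5.6583
[(array([456.7,  22.9]), np.int32(2279), array([0.7393, 0.0266, 0.144 ])), (array([389.3,  55.5]), np.int32(25), array([0.6923, 0.0377, 0.144 ])), (array([404.2,  62.7]), np.int32(39), array([0.698 , 0.0272, 0.144 ])), (array([394.9,  61.8]), np.int32(16), array([0.6933, 0.0318, 0.144 ])), (array([413. ,  64.9]), np.int32(20), array([0.7021, 0.0222, 0.144 ])), (array([500.4,  62.6]), np.int32(25), array([ 0.751 , -0.0147,  0.144 ])), (array([482.5,  71.6]), np.int32(86), array([ 0.7384, -0.0122,  0.144 ])), (array([495.8,  73.3]), np.int32(84), array([ 0.7452, -0.0191,  0.144 ])), (array([392.4,  72.7]), np.int32(49), array([0.6881, 0.0268, 0.144 ])), (array([398.2,  79.4]), np.int32(50), array([0.6889, 0.0204, 0.144 ])), (array([427.2,  95.9]), np.int32(480), array([ 0.6994, -0.0021,  0.144 ])), (array([409.6,  79.7]), np.int32(18), array([0.6952, 0.0152, 0.144 ])), (array([475.2,  82.5]), np.int32(78), array([ 0.7308, -0.0154,  0.144 ])), (array([402. ,  86.7]), np.int32(46), a
[... 940 characters left out ...]
256.9, 181.4]), np.int32(84), array([0.5642, 0.0248, 0.144 ])), (array([397.4, 183.6]), np.int32(31), array([ 0.6483, -0.044 ,  0.144 ])), (array([183.5, 195.9]), np.int32(670), array([0.5121, 0.0514, 0.144 ])), (array([439.1, 221.8]), np.int32(18), array([ 0.6578, -0.0915,  0.144 ])), (array([268.9, 239.5]), np.int32(128), array([ 0.542 , -0.0189,  0.144 ])), (array([ 80.3, 263. ]), np.int32(796), array([0.4066, 0.0617, 0.144 ])), (array([432.6, 263.3]), np.int32(807), array([ 0.6353, -0.12  ,  0.144 ])), (array([280.3, 288.5]), np.int32(202), array([ 0.5222, -0.0602,  0.144 ])), (array([385.5, 309.2]), np.int32(3837), array([ 0.5813, -0.1327,  0.144 ]))]
axis px [256.94162526 209.56914819]
```

View pics/k0.png

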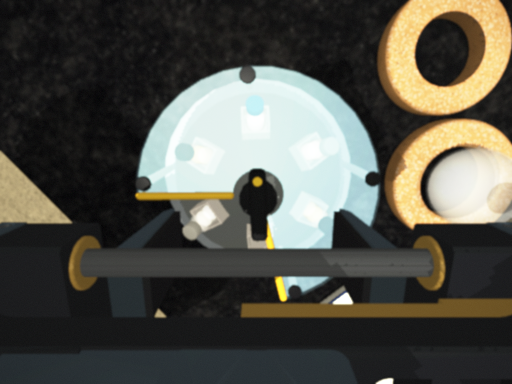

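The bar lies straight between the fingers at col 257, with the dot at (257,181) and the blue cap at (255,103). I'll grip it and turn.

```bash
python3 - <<'E'
from h import *
ax=np.array([.5501,.007])
print(ctrl.move_l([*ax,.1235],vel=.1,contact_N=8), ctrl.current_tool_pos())
ctrl.command_gripper(0.0); print(ctrl.current_grip_width(),ctrl.current_grasp_force(),ctrl.current_contact_force())
q=np.array(ctrl.current_q()); y0=51.6
for s in (.33,.67,1.):
    p=q.copy(); p[5]-=s*(193.55-y0); ctrl.movej(p); print(ctrl.current_contact_force(),ctrl.current_wrist_torque())
ctrl.sleep(.2); R=ctrl.current_eef_rot(); print(np.degrees(np.arctan2(R[1][0],R[0][0]))%360)
ctrl.command_gripper(.6); ctrl.move_l([*ax,.19],vel=.15)
ctrl.goto([.515,.0,.29],rotdown(193.5)); ctrl.sleep(.2); snap("v0"); print(ctrl.current_t())
ctrl.goto([.515,-.06,.29],rotdown(193.5)); ctrl.sleep(.2); snap("v1"); print(ctrl.current_t())
a,b=cv2.imread("pics/v0.png"),cv2.imread("pics/v1.png")
cv2.imwrite("pics/v01.png",np.vstack([a[:300],b[:300]]))
E
```

```text
False [0.55048933 0.00694687 0.12400749]
0.15228866608699915 29.976609349250793 [ 5.30082431 -6.89495316 -4.11826032]
[ 1.65342567 -1.37138422 -1.38896925] [-0.09661131 -0.19240396  0.22914178]
[ 5.02859861  0.43725726 -3.5854084 ] [ 0.09293179 -0.59699196  0.13176091]
[ 5.02696478  2.05679678 -4.79563134] [ 0.33971554 -0.67694928  0.17822194]
193.46915321218515
12.5417
13.1417
```

View pics/v01.png

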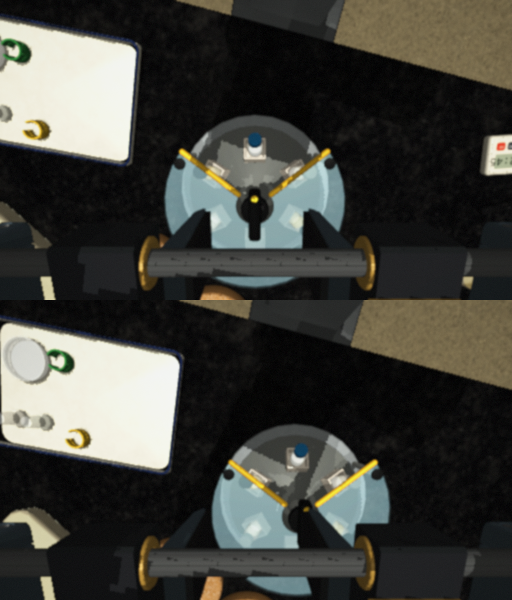

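Blue is now in the middle of the opening, with the cap at about (256,141) in v0 and (300,450−300=150) in v1. The tray's left end is clear in both. Next I'll measure the vial and the tray.

```bash
python3 - <<'E'
from h import *
ax=np.array([.5501,.007]);u=np.array([np.cos(np.radians(193.5)),np.sin(np.radians(193.5))])
B=[];D=[];T=[]
for n in("v0","v1"):
    im,c=load(n); hsv=cv2.cvtColor(im,cv2.COLOR_BGR2HSV)
    r=proj(c,[*(ax+u*.08),.08]).astype(int)
    m=cv2.inRange(hsv,(95,100,40),(120,255,255)); k=np.zeros_like(m);k[r[1]-22:r[1]+22,r[0]-22:r[0]+22]=255;m&=k
    M=cv2.moments(m,True); b=np.array([M["m10"],M["m01"]])/M["m00"]; B.append((c,b)); print(n,"blue",b,M["m00"],cv2.boundingRect(m),"exp cap centre",proj(c,[*(ax+u*(.062+.407*.042)),.042+.914*.042]))
    m=cv2.inRange(hsv,(18,110,90),(35,255,255)); r=proj(c,[*(ax+u*.023),.145]).astype(int);k[:]=0;k[r[1]-6:r[1]+7,r[0]-6:r[0]+7]=255;m&=k
    M=cv2.moments(m,True); 
    if M["m00"]>5: D.append((c,np.array([M["m10"],M["m01"]])/M["m00"]))
    w=cv2.inRange(hsv,(0,0,150),(180,60,255)); w[:,230:]=0; w[180:]=0
    cs=max(cv2.findContours(w,0,2)[0],key=cv2.contourArea)
    h=cv2.convexHull(cs); tr=cv2.minAreaRect(np.array([plane(c,q.ravel(),.004)[:2] for q in h],np.float32)); print("tray",tr, cv2.boxPoints(tr).round(3).tolist())
print("cap",tri(B)); X=tri(B)[:2]-ax; print(np.linalg.norm(X),np.degrees(np.arctan2(X[1],X[0]))%360)
if len(D)==2: d=tri(D); print("dot",d,np.degrees(np.arctan2(*(d[:2]-ax)[::-1]))%360)
# well rim: white square in v0
im,c=load("v0"); cv2.imwrite("pics/v0z.png",cv2.resize(im[115:180,205:310],None,fx=6,fy=6,interpolation=cv2.INTER_CUBIC))
# reach checks
al=.42;a=np.array([*(u*np.sin(al)),np.cos(al)]); xt=np.array([*(u*np.cos(al)),-np.sin(al)]); R=np.c_[xt,np.cross(-a,xt),-a]; foot=np.array([*(ax+u*.062),.042])
for s in(.02,.06,.12): print(s,ctrl.ik(foot+a*s,R))
E
```

```text
v0 blue [254.41891892 139.14864865] 148.0 (248, 133, 13, 14) exp cap centre [254.41850879 139.96493205]
tray ((0.4786350131034851, -0.2903071343898773), (0.16575317084789276, 0.18951250612735748), 2.974778175354004) [[0.39100000262260437, -0.20000000298023224], [0.4009999930858612, -0.3889999985694885], [0.5659999847412109, -0.38100001215934753], [0.5559999942779541, -0.19099999964237213]]
v1 blue [300.77027027 149.45945946] 148.0 (295, 143, 13, 14) exp cap centre [300.4407599  150.42054689]
tray ((0.48007649183273315, -0.3185810446739197), (0.1656905859708786, 0.24982163310050964), 2.9561538696289062) [[0.39100000262260437, -0.1979999989271164], [0.40400001406669617, -0.4480000138282776], [0.5690000057220459, -0.4390000104904175], [0.5559999942779541, -0.1899999976158142]]
cap [ 0.47194707 -0.01171472  0.08238955]
0.08036243979427411 193.46662550575806
dot [0.53133534 0.00251552 0.13873724] 193.44076303096452
0.02 [-17.11193845  28.57700991 126.64226544  72.84433119  12.55101691
 169.16976581]
0.06 [ -18.57697993   22.28869382  126.59041193   50.87429247   16.20872565
 -169.51340485]
0.12 [ -21.03977291   12.81278727  125.32330133   32.76520732   25.28901611
 -152.34450748]
```

View pics/v0z.png

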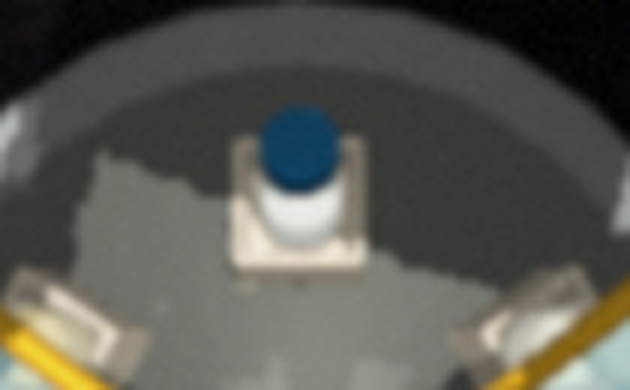

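```bash
cat > g.py <<'E'
from h import *
from scipy.spatial.transform import Rotation as Ro
ax=np.array([.5501,.007]);yaw=np.radians(193.47);u=np.array([np.cos(yaw),np.sin(yaw)])
def ori(t,yaw=yaw):
    w=np.array([np.cos(yaw),np.sin(yaw)]);t=np.radians(t)
    z=-np.array([*(w*np.sin(t)),np.cos(t)]);x=np.array([*(w*np.cos(t)),-np.sin(t)]);return np.c_[x,np.cross(z,x),z]
al=.42;a=np.array([*(u*np.sin(al)),np.cos(al)]);foot=np.array([*(ax+u*.062),.042])
T=10.; R=ori(T); G=foot+a*.024
yp=np.radians(166.); Rp=ori(T-np.degrees(al),yp); P=np.array([.4765,-.254,.002+.024])
E
python3 - <<'E'
from g import *
f=lambda q:None if q is None else np.round(q,1)
for T_ in (8,10,14): print(T_,[f(ctrl.ik(p,ori(T_))) for p in (G,G+a*.03,G+a*.03+[0,0,.1])])
print(f(ctrl.ik(P,Rp)),f(ctrl.ik(P+[0,0,.15],Rp)),f(ctrl.current_q()))
E
```

```text
8 [array([ -10.7,   27.6,  113.1,    6.2,   32.1, -119.2]), array([ -11.4,   23.9,  113.2,    5.7,   35.8, -119.3]), array([ -11.4,   14. ,  106.2,    4.2,   52.6, -117.2])]
10 [array([ -11.4,   27.3,  114.7,    8.6,   29.1, -122.1]), array([ -12.1,   23.5,  114.8,    7.9,   32.9, -121.9]), array([ -12.1,   13.2,  107.8,    5.6,   50.1, -118.9])]
14 [array([ -12.9,   26.9,  118.1,   15.8,   23.2, -130.3]), array([ -13.7,   22.9,  118.1,   14. ,   27.2, -128.9]), array([ -13.7,   11.9,  110.9,    9. ,   45.1, -122.8])]
[ -31.6   41.7   87.5   -4.7   64.3 -105.1] [ -31.6   30.9   80.7   -4.3   81.9 -106.5] [ -13.2   15.6   85.4    0.    79.  -116.7]
```

```bash
python3 - <<'E'
from g import *
S=G-R[:,2]*.11
ctrl.goto(S+[0,0,.06],R); ctrl.command_gripper(.5)
ctrl.move_l(S,vel=.15); print(ctrl.current_tool_pos()-S)
print(ctrl.move_l(G,vel=.08,contact_N=6),ctrl.current_tool_pos()-G,ctrl.current_contact_force())
ctrl.command_gripper(0); print(ctrl.current_grip_width()*91,ctrl.current_grasp_force(),ctrl.current_contact_force(),ctrl.current_t())
E
```

```text
[ 3.00939648e-04 -7.50341345e-05  3.60012280e-04]
False [ 1.70833407e-04 -7.02074748e-05  3.72207014e-04] [ 0.4634844   0.48798617 -1.05488793]
20.03460230639311 29.977195858955383 [0.69483097 0.1953612  0.89611209] 16.5833
```

Gripped at about 20 to 21 mm, with no side force. I'll lift it out along the lean.

```bash
python3 - <<'E'
from g import *
ctrl.move_l(G+a*.03,vel=.05); print(ctrl.current_contact_force())
ctrl.move_l(G+a*.03+[0,0,.11],vel=.12); print(ctrl.current_grip_width()*91)
ctrl.goto(P+[0,0,.14],Rp); ctrl.sleep(.3); print(ctrl.current_grip_width()*91,ctrl.current_t(),ctrl.current_contact_force())
a_,_=snap("p0"); t=ctrl.read_camera("side"); t=cv2.resize(t[150:290,150:380],None,fx=2.5,fy=2.5)
cv2.imwrite("pics/p0m.png",np.vstack([a_[:,:],np.zeros((1,512,3),np.uint8)])[90:330]); cv2.imwrite("pics/p0s.png",t)
w=cv2.resize(a_,(512,384))[100:340]; t=cv2.resize(t,(512,312)); cv2.imwrite("pics/pc.png",np.vstack([w,t]))
E
```

```text
[0.89149664 0.67969963 0.16771375]
20.126661648107362
20.039705866890532 19.6667 [-0.75333215  0.53944548 -1.10265297]
```

View pics/pc.png

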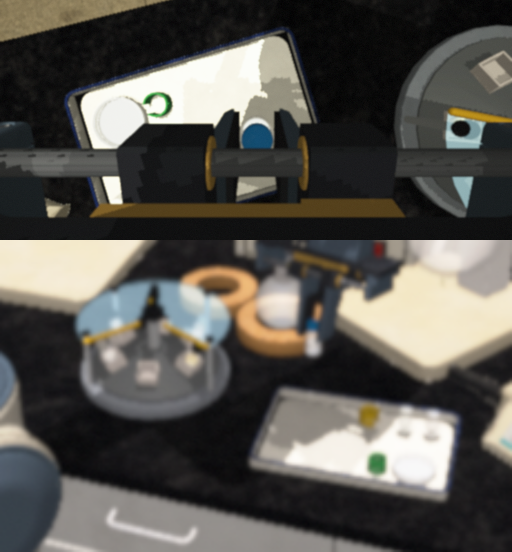

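The blue-capped vial is held, with its cap at about (257,237) in the full wrist frame. It looks upright in the side view, above the tray's clear end, and its well is empty. I'll set it down.

```bash
python3 - <<'E'
from g import *
ctrl.move_l(P+[0,0,.02],vel=.1); ctrl.sleep(.2)
print(ctrl.move_l(P-[0,0,.006],vel=.015,contact_N=3),ctrl.current_tool_pos()-P,ctrl.current_contact_force(),ctrl.current_t())
ctrl.sleep(.3); print(ctrl.current_contact_force())
E
```

```text
True [ 9.95785415e-05 -8.53266408e-05  2.32664720e-04] [ 0.20988567 -0.19836431  7.96549684] 22.5333
[0.28998299 0.20077763 7.32990193]
```

```bash
python3 - <<'E'
from g import *
ctrl.command_gripper(.45); ctrl.sleep(.3)
ctrl.move_l(P-Rp[:,2]*.09,vel=.08)
ctrl.goto([.40,-.10,.33],rotdown(180)); ctrl.sleep(.3); a_,c=snap("f0"); print(ctrl.current_t())
s=ctrl.read_camera("side"); s=cv2.resize(s[160:275,170:370],(512,294),interpolation=cv2.INTER_CUBIC)
cv2.imwrite("pics/fc.png",np.vstack([a_[:290],s])); print(proj(c,[.4765,-.254,.049]))
E
```

```text
26.3833
[158.41338118 213.49748525]
```

View pics/fc.png

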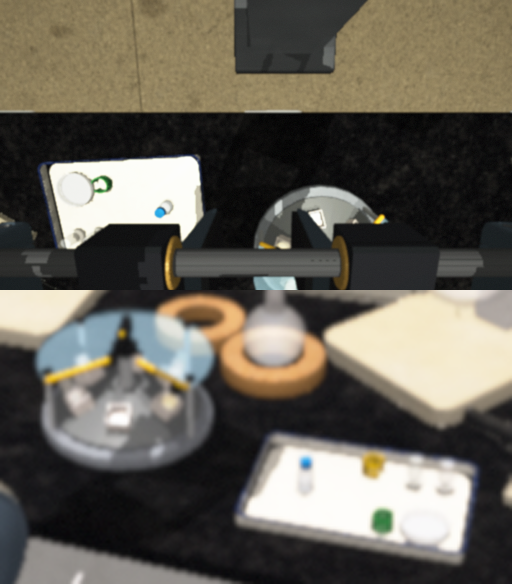

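The vial stands upright on the clear end: its cap is at (160,212) against (158,213) predicted. The tray items and other vials look undisturbed. I'll hand it in.

```bash
python3 -c "
from bench import ctrl
print(ctrl.sign_off())"
```

```text
the job is handed in; nothing more can be done
None
```

I turned the carousel until the blue-capped vial stood mid-opening, took the vial out and set it upright on the clear end of the tray; the job was handed in at about 26 s, and the last pictures showed everything else in place.

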